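Check a returned brake pedal for full travel

ROBOT

A 6-joint arm with a two-finger parallel gripper is mounted at the origin on the work surface. World frame = base frame: x ahead of the robot, y to its left, z up, the work surface at z = 0. Lengths are in m, angles in degrees, forces in N, time in s.
With the tool pointing down it reaches from about 0.35 to 0.875 m from the base axis. Payload 4.2 kg.
Tool frame: the origin (TCP) lies at the very end of the fingers, on their centre line; the grasp point (between the pads) lies 19 mm behind it (r.hold_point_z is the distance from the TCP to the grasp point, in m); z points along the fingers, y is the direction in which the jaws open and shut (so a half turn about z gives the same grasp; the last joint's range is limited). The gripper opens to 87 mm and grips with 3 to 60 N. Pads are 19 mm wide; open, the fingers measure 117 mm over their backs; the gripper's body (75 mm by 190 mm) begins 51 mm behind the grasp point.
Start: joints at [89.989, 22.042, 0.453, 0, -68.411, -14.817], TCP at [0.16, 0.604, 0.223] pointing down, gripper open.
Joint ranges: [-179.83, 179.83], [-69.29, 118.12], [-61.27, 80.66], [-181.25, 117.63], [-171.15, -9.14], [-177.46, 177.46]. Speed limits (degrees/s): [159.86, 159.86, 180, 180, 180, 180].

INTERFACE

Orientations are given as a 3x3 rotation matrix whose columns are the frame's x, y, z axes.
In Python, from station import r, cams, ticket gives the robot as it stands.
- The arm moves only by the tool drive_tool, never from a script. Its argument "deltas" is a list of rows, each an object of numbers: "dx", "dy", "dz": the shift along the tool's x, y, z in m; "wx", "wy", "wz": the turn, a rotation vector about the tool's x, y, z in degrees. A call has 1 to 20 rows; each row is the pose to reach, as a shift and turn from the pose commanded when the call began, along the tool's axes at that moment; what a row does not reach only later rows make up. A row lasts 1/10 s, in which the tool goes at most 50 mm and 8.59 degrees, less where a joint would pass 70% of its speed; a pose out of reach is approached as far as the arm can. A call with a gripper value outside its range is refused whole. "gripper" is the opening, from 0 (shut) to 1 (fully open), set as the call begins (left out, the last holds). The fingers move at their own pace and stop on an object; the grip force is fixed at half the most. Time passes only in rows, so rows that repeat a pose let the fingers close. It gives the time, the measured TCP pose, the force and the opening at its end, in the units of the state.
- r.sense(): the state, without advancing time (a new reading comes with each control period).
- cams.capture(name): name is "scene" or "side" or "wrist"; returns the picture (384x512x3 uint8, red, green, blue); there is no depth.
- cams.camera_model(name): a dict with "intrinsics" (3x3 intrinsics, pixels), "extrinsics" (4x4, takes a point from world to camera coordinates); the wrist camera has in their place "T_tool_cam" (4x4, takes a point from camera to tool coordinates, whose origin is the TCP and whose axes are the flange's). Camera axes: x right, y down, z forward; pixel columns grow to the right and rows downward; lengths in m; the calibration is good to about 2 mm. A picture is of the moment at which its call begins: read the wrist's pose just before it. camera_model takes no time and is no camera call.
- ticket.finish_job(): hands the job in, once; it reports no verdict.
The state is a dict: "time_s": time; "joints": joint angles; "joint_velocities": joint speeds; "effort": joint torques, N m; "tcp_pos": TCP position; "ee_rot": TCP orientation; "wrist_force": force on the tool from outside, world axes, zero at the start; "moment": the same for the moment, N m; "gripper_width": opening from 0.0 (shut) to 1.0 (fully open).
Only numpy, scipy, OpenCV 4.12 (cv2) and the standard library are available. Lean on these libraries where they do the work, as an engineer would, in place of code of your own. Each camera call takes 0.05 s, during which the arm holds its last target.

TASK

This brake pedal came back to the parts counter and needs a travel check: press the brake pedal (the one with the wide black rubber pad) all the way down to its stop, keep it there while you count two seconds, then let go so that it springs fully back up. Leave the accelerator pedal beside it (narrow bare-aluminium pad) alone.

Things in the scene. Friction and masses are not known exactly. Their poses are not given: they have to be found in the camera images.
- brake (a joint): The pedal to check: brake pedal angle in rad about its level hinge pin, 0 = fully up, 0.35 = down on its stop. A spring lifts it: at the pad centre about 7 N starts it moving, about 11 N holds it on the stop. It sits on a blue plate 260 x 120 x 8 mm bolted to the counter; the two such plates stand at varying places and yaws, pads towards the robot.
- brake_pad (a point): Centre of the top face of the wide black rubber brake pad (60 mm along the arm x 90 across, grey ribs), 136 mm above the counter at rest, 88 at the stop, and 22 mm farther from the hinge there. Axes: x along the arm towards the hinge, z out of the face; x dips 0.47 rad below level at rest, 0.12 at the stop. The hinge pin is 150 mm along +x and 20 mm along -z from here, parallel to y.
- accel (a joint): Bystander: angle of the accelerator pedal in rad, 0 = fully up, 0.35 = down. Same kind of spring hinge, base plate and grey arm as the brake.
- accel_pad (a point): Centre of the top face of the accelerator pad: a narrow bare-aluminium pad, 110 mm along the arm x 40 mm across, with black lengthwise strips, about 129 mm above the counter at rest; axes as for the brake pad. Not to be pressed.

How it is judged:
By the outcome, as a careful person would: the job done as asked, in the order asked, and still so for the second after the job is handed in, with the robot touching nothing.
It also fails if it takes over 38 s, if anything falls off the work surface, if the arm or the gripper's body presses on something with over 40 N, if the wrist force passes 120 N, or if a joint passes its speed limit or range.

## Working session

There is one attempt and no reset: what is moved stays moved. The work goes in short steps, Python scripts to look and compute and a tool call to move; the robot and the scene stay as the last step left them, time stands still between calls to the robot, and variables do not carry over. Pictures are saved under pics/ and viewed, and the job is handed in when it is done.

Besides the shell and the picture viewer there is one more tool, called after ">>>" as a command line: name --argument value ..., lists and objects as JSON in quotes. drive_tool: Moves the arm, as the interface text tells. Its arguments: {"type":"object","properties":{"deltas":{"type":"array","items":{"type":"object","properties":{"dx":{"type":"number"},"dy":{"type":"number"},"dz":{"type":"number"},"wx":{"type":"number"},"wy":{"type":"number"},"wz":{"type":"number"}}}},"gripper":{"type":"number"}},"required":["deltas"]}

```bash
mkdir -p pics
python3 - <<'E'
from station import r,cams
import cv2,json,numpy as np
for n in ("scene","side"):
    cv2.imwrite(f"pics/{n}0.png",cv2.resize(cams.capture(n)[:,:,::-1],(800,600),interpolation=cv2.INTER_CUBIC))
    m=cams.camera_model(n);print(n,np.round(m["intrinsics"],1).tolist(),np.round(m["extrinsics"],3).tolist())
s=r.sense();print(s["time_s"],s["tcp_pos"],s["ee_rot"],s["wrist_force"],s["gripper_width"])
E
```

```text
scene [[465.8, 0.0, 257.3], [0.0, 465.8, 191.1], [0.0, 0.0, 1.0]] [[-0.668, 0.745, -0.007, 0.405], [0.579, 0.513, -0.634, -0.253], [-0.468, -0.427, -0.774, 1.515], [0.0, 0.0, 0.0, 1.0]]
side [[446.8, 0.0, 259.7], [0.0, 446.8, 191.7], [0.0, 0.0, 1.0]] [[0.939, -0.344, 0.002, -0.558], [-0.266, -0.731, -0.629, 0.243], [0.218, 0.59, -0.778, 0.825], [0.0, 0.0, 0.0, 1.0]]
0.1 [0.15980033 0.60368438 0.22157007] [[ 9.66641164e-01 -2.56134092e-01 -4.33221595e-04]
 [-2.56134449e-01 -9.66639287e-01 -1.90595156e-03]
 [ 6.94101569e-05  1.95333420e-03 -9.99998090e-01]] [-0.19620129  0.22110563  0.00309407] 0.9997924573981876
```

View pics/scene0.png

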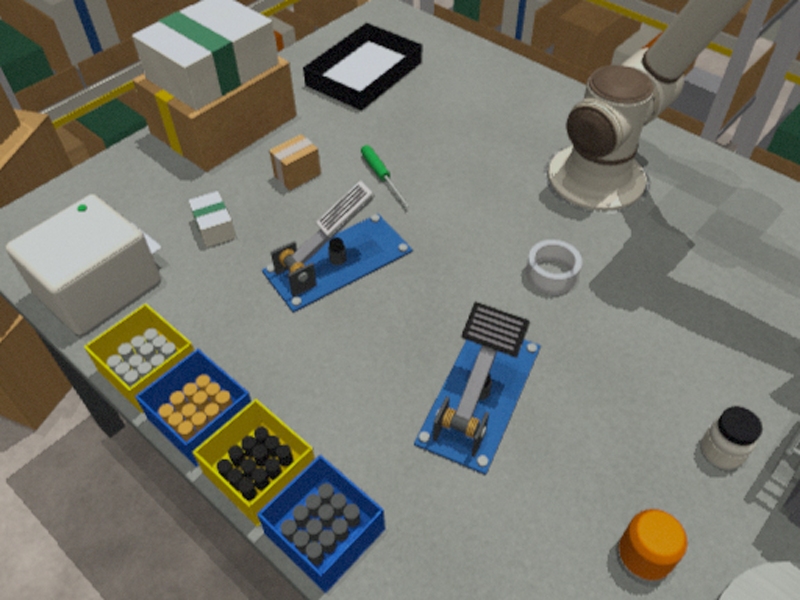

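View pics/side0.png

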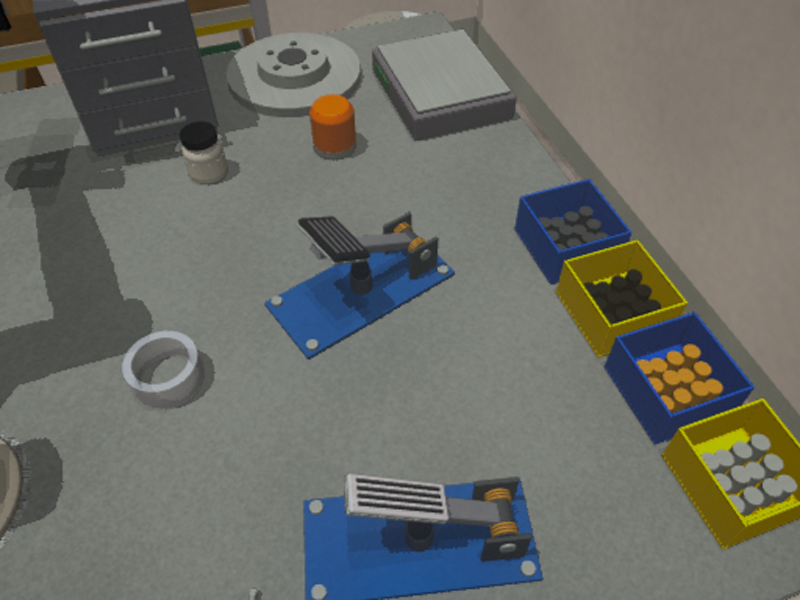

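Scene view: the brake pad is at about (496,330) and the accelerator pad at about (345,208). Side view: the brake pad is at about (333,238). I'll enlarge both to read the corners.

Run:
```python
import cv2
for n,(x,y,w,h) in {"scene":(410,290,150,190),"side":(255,200,210,160)}.items():
    i=cv2.imread(f"pics/{n}0.png")[y:y+h,x:x+w]
    k=min(800/w,600/h)//1
    cv2.imwrite(f"pics/{n}0c.png",cv2.resize(i,None,fx=k,fy=k,interpolation=cv2.INTER_CUBIC));print(n,k)
```

```text
scene 3.0
side 3.0
```

View pics/scene0c.png

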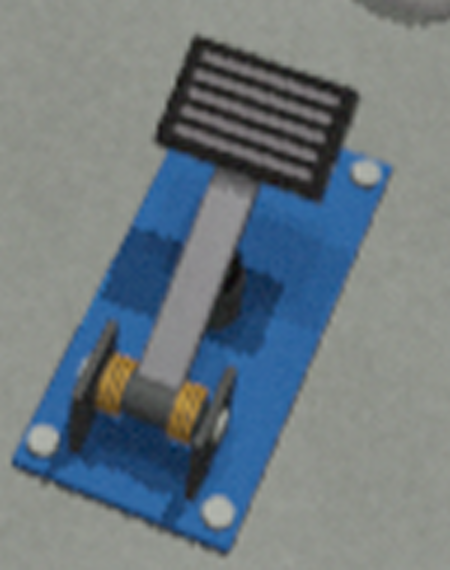

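View pics/side0c.png

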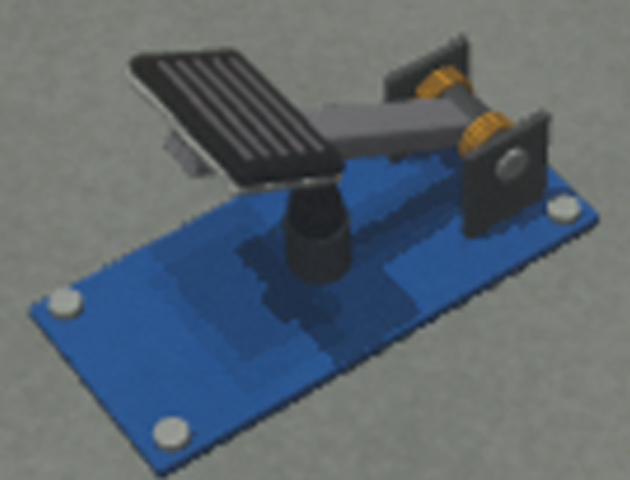

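```bash
cat > fit.py <<'E'
import numpy as np,cv2
from station import cams
from scipy.optimize import least_squares
S=np.array([[195,37],[358,94],[320,198],[157,140]])/3+[410,290]
D=np.array([[240,185],[132,58],[237,50],[342,178]])/3+[255,200]
obs={"scene":S*.64,"side":D*.64}
loc=np.array([[-.03,-.045,0],[-.03,.045,0],[.03,.045,0],[.03,-.045,0]])
M={n:cams.camera_model(n) for n in obs}
def proj(n,P):
    E=np.array(M[n]["extrinsics"]);K=np.array(M[n]["intrinsics"])
    return cv2.projectPoints(P,cv2.Rodrigues(E[:3,:3])[0],E[:3,3],K,None)[0][:,0]
def R(yaw,t=.47):
    x=np.array([np.cos(yaw)*np.cos(t),np.sin(yaw)*np.cos(t),-np.sin(t)]);y=np.array([-np.sin(yaw),np.cos(yaw),0])
    return np.c_[x,y,np.cross(x,y)]
def res(p,ns=("scene","side")):
    P=loc@R(p[3]).T+p[:3]
    return np.concatenate([(proj(n,P)-obs[n]).ravel() for n in ns])
if __name__=="__main__":
    for ns in (("scene","side"),("scene",),("side",)):
        best=min((least_squares(lambda p:res(p,ns),[.4,.3,.136,y0]) for y0 in np.arange(0,6.3,.7)),key=lambda s:s.cost)
        print(ns,best.x.round(4),np.degrees(best.x[3]),best.cost.round(2),best.fun.round(1))
    # plate corners z=.008
    pc={"scene":np.array([[14,465],[230,552],[392,168]])/3+[410,290],"side":np.array([[30,312],[162,474],[598,218]])/3+[255,200]}
    for n,p in pc.items():
        E=np.array(M[n]["extrinsics"]);K=np.array(M[n]["intrinsics"]);c=-E[:3,:3].T@E[:3,3]
        q=np.c_[p*.64,np.ones(3)]@np.linalg.inv(K).T@E[:3,:3]
        print(n,(c+q*((.008-c[2])/q[:,2])[:,None]).round(4).tolist())
E
python3 fit.py
```

```text
('scene', 'side') [0.5418 0.1322 0.1304 0.2736] 15.675816685698283 4.48 [ 0.1 -0.8  0.8 -0.  -0.5  1.2 -1.2  0.  -0.6 -0.3 -0.8  0.5 -0.2  1.
  0.8 -1.2]
('scene',) [0.5183 0.1191 0.0958 0.3028] 17.351398939339543 0.22 [ 0.3  0.   0.  -0.4 -0.3  0.2 -0.1  0.2]
('side',) [ 0.5419  0.131   0.1313 12.8227] 734.6870026932024 1.8 [-0.8 -0.2 -0.4  0.2  0.5  1.   0.8 -0.9]
scene [[0.7203, 0.1274, 0.008], [0.6851, 0.2393, 0.008], [0.4385, 0.1642, 0.008]]
side [[0.4359, 0.1574, 0.008], [0.471, 0.0448, 0.008], [0.7157, 0.1194, 0.008]]
```

```bash
cat > plan.py <<'E'
import numpy as np
from scipy.spatial.transform import Rotation as Ro
from station import r
from fit import R
P0=np.array([.542,.132,.136]);yaw=np.radians(16.8)
H=P0+R(yaw)@[.15,0,-.02]
def pad(th): return H+R(yaw,.47-th)@[-.15,0,.02]
def tool(t=.3):  # tool z = -pad normal, tool x along pad x
    A=R(yaw,t); return np.c_[A[:,0],-A[:,1],-A[:,2]]
def delta(p,A,s=None):
    s=s or r.sense();C=np.array(s["ee_rot"])
    return (C.T@(p-s["tcp_pos"])).round(4), Ro.from_matrix(C.T@A).as_rotvec(degrees=True).round(2)
E
python3 - <<'E'
from plan import *
print(H,[pad(t).round(4) for t in(0,.1,.2,.3,.35)])
n=R(yaw,.3)[:,2]
print(delta(P0+.06*n,tool()), P0+.06*n)
A=tool()
for t in (0,.1,.2,.3,.35): print(t,(A.T@(pad(t)-P0)).round(4))
E
```

```text
[0.66135622 0.16803577 0.05023569] [array([0.542, 0.132, 0.136]), array([0.5344, 0.1297, 0.1231]), array([0.5281, 0.1278, 0.1095]), array([0.5231, 0.1263, 0.0953]), array([0.5211, 0.1257, 0.088 ])]
(array([0.5054, 0.3487, 0.029 ]), array([ -4.64, -16.72, -31.42])) [0.55897444 0.13712488 0.19332019]
0 [0. 0. 0.]
0.1 [-0.0038  0.      0.0146]
0.2 [-0.0061  0.      0.0296]
0.3 [-0.0069  0.      0.0447]
0.35 [-0.0067  0.      0.0523]
```

>>> drive_tool --deltas '[{"dx": 0.505,"dy": 0.349,"dz": 0,"wx": -4.6,"wy": -16.7,"wz": -31.4},{"dx": 0.505,"dy": 0.349,"dz": 0,"wx": -4.6,"wy": -16.7,"wz": -31.4},{"dx": 0.505,"dy": 0.349,"dz": 0,"wx": -4.6,"wy": -16.7,"wz": -31.4},{"dx": 0.505,"dy": 0.349,"dz": 0,"wx": -4.6,"wy": -16.7,"wz": -31.4},{"dx": 0.505,"dy": 0.349,"dz": 0,"wx": -4.6,"wy": -16.7,"wz": -31.4},{"dx": 0.505,"dy": 0.349,"dz": 0,"wx": -4.6,"wy": -16.7,"wz": -31.4},{"dx": 0.505,"dy": 0.349,"dz": 0,"wx": -4.6,"wy": -16.7,"wz": -31.4},{"dx": 0.505,"dy": 0.349,"dz": 0,"wx": -4.6,"wy": -16.7,"wz": -31.4},{"dx": 0.505,"dy": 0.349,"dz": 0,"wx": -4.6,"wy": -16.7,"wz": -31.4},{"dx": 0.505,"dy": 0.349,"dz": 0,"wx": -4.6,"wy": -16.7,"wz": -31.4},{"dx": 0.505,"dy": 0.349,"dz": 0,"wx": -4.6,"wy": -16.7,"wz": -31.4},{"dx": 0.505,"dy": 0.349,"dz": 0,"wx": -4.6,"wy": -16.7,"wz": -31.4},{"dx": 0.505,"dy": 0.349,"dz": 0,"wx": -4.6,"wy": -16.7,"wz": -31.4},{"dx": 0.505,"dy": 0.349,"dz": 0,"wx": -4.6,"wy": -16.7,"wz": -31.4},{"dx": 0.505,"dy": 0.349,"dz": 0,"wx": -4.6,"wy": -16.7,"wz": -31.4},{"dx": 0.505,"dy": 0.349,"dz": 0,"wx": -4.6,"wy": -16.7,"wz": -31.4},{"dx": 0.505,"dy": 0.349,"dz": 0,"wx": -4.6,"wy": -16.7,"wz": -31.4},{"dx": 0.505,"dy": 0.349,"dz": 0,"wx": -4.6,"wy": -16.7,"wz": -31.4},{"dx": 0.505,"dy": 0.349,"dz": 0,"wx": -4.6,"wy": -16.7,"wz": -31.4}]' --gripper 0

```text
time_s: 2.0
tcp_pos: [0.5584, 0.1383, 0.2228]
ee_rot: [[0.915, 0.29, -0.282], [0.278, -0.957, -0.083], [-0.294, -0.002, -0.956]]
wrist_force: [-0.4, 0.5, -0.2]
gripper_width: 0.004
```

Tool is over the pad, with the fingers shut. Next I'll check with the wrist and side cameras.

Run:
```python
from plan import *
from station import cams
import cv2
s=r.sense()
w=cams.capture("wrist");d=cams.capture("side")
cv2.imwrite("pics/w1.png",cv2.resize(w[:,:,::-1],(800,600),interpolation=cv2.INTER_CUBIC))
cv2.imwrite("pics/s1.png",cv2.resize(d[:,:,::-1],(800,600),interpolation=cv2.INTER_CUBIC))
m=cams.camera_model("wrist");T=np.array(s["tcp_pos"]);C=np.array(s["ee_rot"]);X=np.eye(4);X[:3,:3]=C;X[:3,3]=T
E=np.linalg.inv(X@np.array(m["T_tool_cam"]));K=np.array(m["intrinsics"])
from fit import loc
P=np.vstack([P0,loc@R(yaw).T+P0])
q=P@E[:3,:3].T+E[:3,3];q=q@K.T;print((q[:,:2]/q[:,2:]/.64).round(0).tolist(), np.round(m["T_tool_cam"],3).tolist())
```

```text
[[402.0, 284.0], [492.0, 345.0], [312.0, 344.0], [309.0, 223.0], [495.0, 223.0]] [[0.001, -0.958, -0.288, 0.078], [1.0, 0.001, -0.0, 0.0], [0.0, -0.288, 0.958, -0.162], [0.0, 0.0, 0.0, 1.0]]
```

View pics/w1.png

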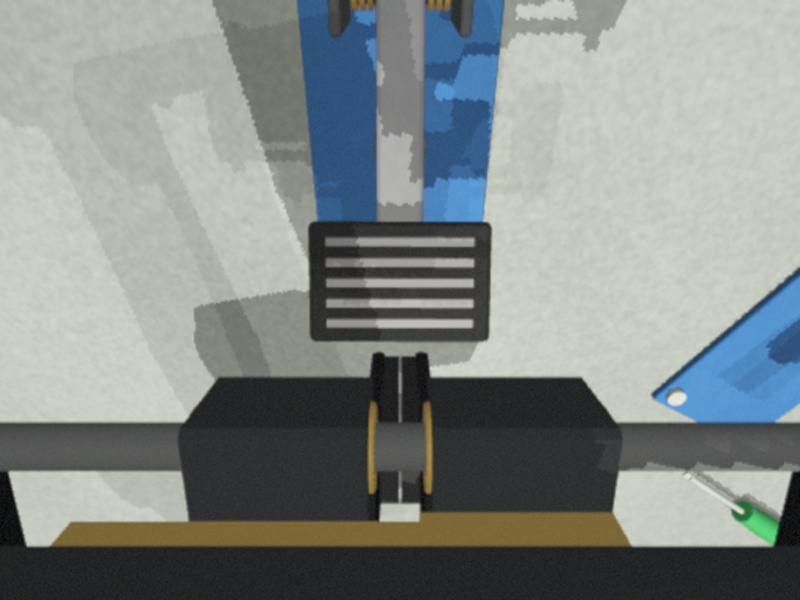

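View pics/s1.png

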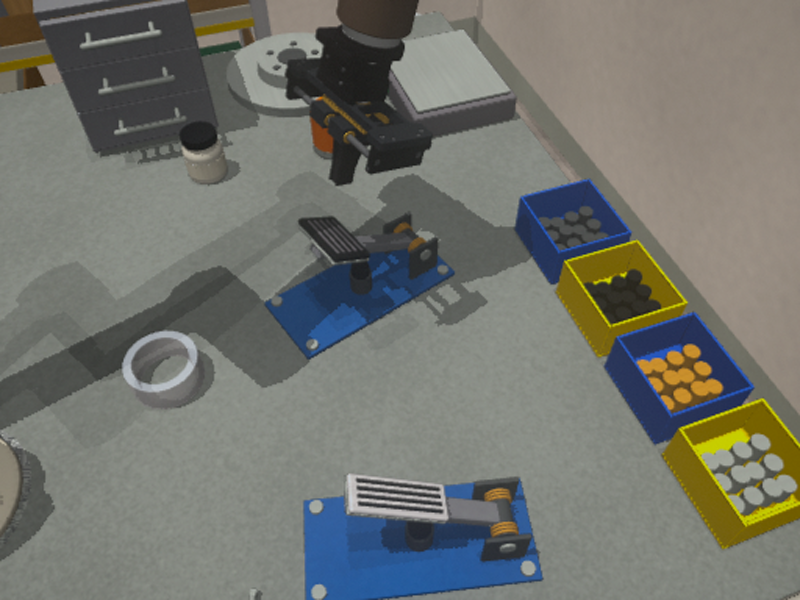

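Wrist view: the pad centre is at (400,282) against a predicted (402,284), with its edges square to the tool, so the fit holds. Moving down to just above the pad.

Run:
```python
from plan import *
n=R(yaw,.3)[:,2]
print(r.sense()["time_s"],r.sense()["wrist_force"],delta(P0+.01*n,tool()))
```

```text
2.1 [ 0.23919149  0.0686993  -0.32217651] (array([0.0087, 0.0011, 0.0781]), array([-0.11, -0.1 ,  0.07]))
```

>>> drive_tool --deltas '[{"dx": 0.004,"dz": 0.03},{"dx": 0.007,"dz": 0.055},{"dx": 0.009,"dy": 0.001,"dz": 0.07},{"dx": 0.009,"dy": 0.001,"dz": 0.078},{"dx": 0.009,"dy": 0.001,"dz": 0.078},{"dx": 0.009,"dy": 0.001,"dz": 0.078}]'

```text
schema error: expected keys dx, dy, dz, wx, wy, wz
```

>>> drive_tool --deltas '[{"dx": 0.004,"dy": 0,"dz": 0.03,"wx": 0,"wy": 0,"wz": 0},{"dx": 0.007,"dy": 0.001,"dz": 0.055,"wx": 0,"wy": 0,"wz": 0},{"dx": 0.009,"dy": 0.001,"dz": 0.07,"wx": 0,"wy": 0,"wz": 0},{"dx": 0.009,"dy": 0.001,"dz": 0.078,"wx": 0,"wy": 0,"wz": 0},{"dx": 0.009,"dy": 0.001,"dz": 0.078,"wx": 0,"wy": 0,"wz": 0},{"dx": 0.009,"dy": 0.001,"dz": 0.078,"wx": 0,"wy": 0,"wz": 0}]'

```text
time_s: 2.7
tcp_pos: [0.5459, 0.1329, 0.1462]
ee_rot: [[0.915, 0.289, -0.281], [0.277, -0.957, -0.083], [-0.293, -0.002, -0.956]]
wrist_force: [0.2, -0.4, -0.5]
gripper_width: 0.005
```

>>> drive_tool --deltas '[{"dx": 0,"dy": 0,"dz": 0.005,"wx": 0,"wy": 0,"wz": 0},{"dx": 0,"dy": 0,"dz": 0.01,"wx": 0,"wy": 0,"wz": 0},{"dx": -0.001,"dy": 0,"dz": 0.014,"wx": 0,"wy": 0,"wz": 0},{"dx": -0.002,"dy": 0,"dz": 0.019,"wx": 0,"wy": 0,"wz": 0},{"dx": -0.004,"dy": 0,"dz": 0.024,"wx": 0,"wy": 0,"wz": 0},{"dx": -0.005,"dy": 0,"dz": 0.029,"wx": 0,"wy": 0,"wz": 0},{"dx": -0.005,"dy": 0,"dz": 0.034,"wx": 0,"wy": 0,"wz": 0},{"dx": -0.006,"dy": 0,"dz": 0.039,"wx": 0,"wy": 0,"wz": 0},{"dx": -0.006,"dy": 0,"dz": 0.044,"wx": 0,"wy": 0,"wz": 0},{"dx": -0.007,"dy": 0,"dz": 0.049,"wx": 0,"wy": 0,"wz": 0},{"dx": -0.007,"dy": 0,"dz": 0.053,"wx": 0,"wy": 0,"wz": 0},{"dx": -0.007,"dy": 0,"dz": 0.053,"wx": 0,"wy": 0,"wz": 0}]'

```text
time_s: 3.9
tcp_pos: [0.525, 0.1266, 0.099]
ee_rot: [[0.915, 0.29, -0.279], [0.278, -0.957, -0.083], [-0.291, -0.002, -0.957]]
wrist_force: [-1.3, 1.2, 10.0]
gripper_width: 0.003
```

Run:
```python
from plan import *
s=r.sense();A=np.array(s["ee_rot"]);print(s["time_s"],s["tcp_pos"].round(4),"F tool",(A.T@s["wrist_force"]).round(2),"to stop",(A.T@(pad(.35)-s["tcp_pos"])).round(4))
```

```text
3.9 [0.525  0.1266 0.099 ] F tool [-3.77 -1.59 -9.32] to stop [-0.0007 -0.0002  0.0117]
```

>>> drive_tool --deltas '[{"dx": 0,"dy": 0,"dz": 0.003,"wx": 0,"wy": 0,"wz": 0},{"dx": 0,"dy": 0,"dz": 0.006,"wx": 0,"wy": 0,"wz": 0},{"dx": 0,"dy": 0,"dz": 0.008,"wx": 0,"wy": 0,"wz": 0},{"dx": 0,"dy": 0,"dz": 0.008,"wx": 0,"wy": 0,"wz": 0}]'

```text
time_s: 4.3
tcp_pos: [0.5229, 0.126, 0.0917]
ee_rot: [[0.915, 0.29, -0.279], [0.278, -0.957, -0.083], [-0.291, -0.002, -0.957]]
wrist_force: [0.0, 0.6, 10.6]
gripper_width: 0.004
```

Run:
```python
from plan import *
s=r.sense();A=np.array(s["ee_rot"]);print(s["time_s"],s["tcp_pos"].round(4),"F tool",(A.T@s["wrist_force"]).round(2),"to stop",(A.T@(pad(.35)-s["tcp_pos"])).round(4))
```

```text
4.3 [0.5229 0.126  0.0917] F tool [ -2.89  -0.58 -10.19] to stop [-0.0007 -0.0002  0.004 ]
```

>>> drive_tool --deltas '[{"dx": 0,"dy": 0,"dz": 0.001,"wx": 0,"wy": 0,"wz": 0},{"dx": 0,"dy": 0,"dz": 0.002,"wx": 0,"wy": 0,"wz": 0},{"dx": 0,"dy": 0,"dz": 0.003,"wx": 0,"wy": 0,"wz": 0},{"dx": 0,"dy": 0,"dz": 0.003,"wx": 0,"wy": 0,"wz": 0}]'

```text
time_s: 4.7
tcp_pos: [0.5223, 0.1258, 0.0895]
ee_rot: [[0.915, 0.291, -0.278], [0.279, -0.957, -0.083], [-0.29, -0.002, -0.957]]
wrist_force: [-1.6, 0.5, 13.7]
gripper_width: 0.003
```

Run:
```python
from plan import *
s=r.sense();A=np.array(s["ee_rot"]);print(s["time_s"],s["tcp_pos"].round(4),"F tool",(A.T@s["wrist_force"]).round(2),"to stop",(A.T@(pad(.35)-s["tcp_pos"])).round(4))
```

```text
4.7 [0.5223 0.1258 0.0895] F tool [ -5.33  -0.93 -12.67] to stop [-0.0007 -0.0002  0.0018]
```

>>> drive_tool --deltas '[{"dx": 0,"dy": 0,"dz": 0.001,"wx": 0,"wy": 0,"wz": 0},{"dx": 0,"dy": 0,"dz": 0.001,"wx": 0,"wy": 0,"wz": 0}]'

```text
time_s: 4.9
tcp_pos: [0.5223, 0.1258, 0.0894]
ee_rot: [[0.916, 0.291, -0.278], [0.279, -0.957, -0.083], [-0.29, -0.001, -0.957]]
wrist_force: [-1.8, 1.8, 16.5]
gripper_width: 0.007
```

Run:
```python
from plan import *
s=r.sense();A=np.array(s["ee_rot"]);print(s["time_s"],s["tcp_pos"].round(4),"F tool",(A.T@s["wrist_force"]).round(2),"to stop",(A.T@(pad(.35)-s["tcp_pos"])).round(4))
```

```text
4.9 [0.5223 0.1258 0.0894] F tool [ -5.95  -2.24 -15.46] to stop [-0.0007 -0.0003  0.0016]
```

The TCP has stopped at z = 0.0894 while the force keeps rising, so the pedal is on its stop. I'll push slightly further for margin and hold, counting from here.

>>> drive_tool --deltas '[{"dx": 0,"dy": 0,"dz": 0.001,"wx": 0,"wy": 0,"wz": 0},{"dx": 0,"dy": 0,"dz": 0.002,"wx": 0,"wy": 0,"wz": 0},{"dx": 0,"dy": 0,"dz": 0.002,"wx": 0,"wy": 0,"wz": 0},{"dx": 0,"dy": 0,"dz": 0.002,"wx": 0,"wy": 0,"wz": 0},{"dx": 0,"dy": 0,"dz": 0.002,"wx": 0,"wy": 0,"wz": 0}]'

```text
time_s: 5.4
tcp_pos: [0.5223, 0.1258, 0.0891]
ee_rot: [[0.916, 0.292, -0.276], [0.28, -0.956, -0.083], [-0.288, -0.001, -0.958]]
wrist_force: [-2.7, 2.0, 23.6]
gripper_width: 0.003
```

Run:
```python
from plan import *
from station import cams
import cv2
s=r.sense();A=np.array(s["ee_rot"]);print(s["time_s"],s["tcp_pos"].round(4),"F tool",(A.T@s["wrist_force"]).round(2),"to stop",(A.T@(pad(.35)-s["tcp_pos"])).round(4))
d=cams.capture("side")[100:260,130:330]
cv2.imwrite("pics/s2.png",cv2.resize(d[:,:,::-1],None,fx=3.7,fy=3.7,interpolation=cv2.INTER_CUBIC))
```

```text
5.4 [0.5223 0.1258 0.0891] F tool [ -8.76  -2.74 -21.99] to stop [-0.0008 -0.0003  0.0014]
```

View pics/s2.png

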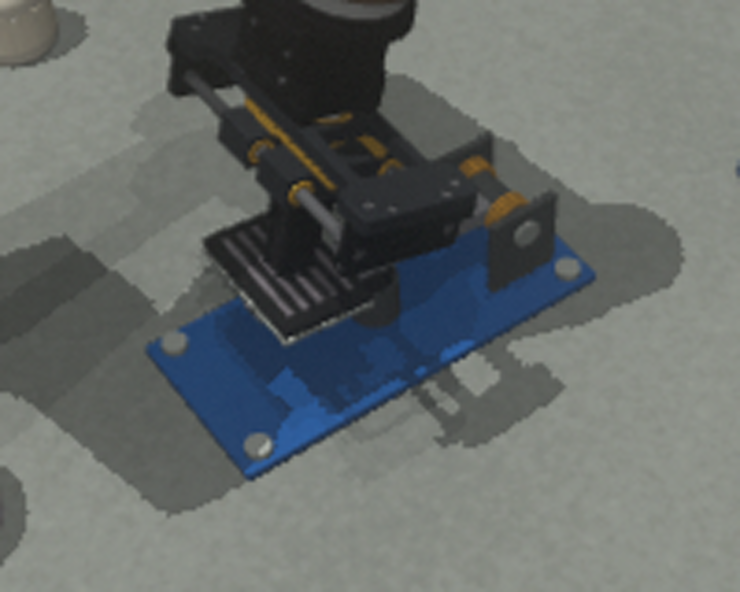

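The picture shows the pad nearly level, at about (295,280), with the fingertips at its centre and the gripper body clear of the brackets. Now holding for two seconds.

>>> drive_tool --deltas '[{"dx": 0,"dy": 0,"dz": 0,"wx": 0,"wy": 0,"wz": 0},{"dx": 0,"dy": 0,"dz": 0,"wx": 0,"wy": 0,"wz": 0},{"dx": 0,"dy": 0,"dz": 0,"wx": 0,"wy": 0,"wz": 0},{"dx": 0,"dy": 0,"dz": 0,"wx": 0,"wy": 0,"wz": 0},{"dx": 0,"dy": 0,"dz": 0,"wx": 0,"wy": 0,"wz": 0},{"dx": 0,"dy": 0,"dz": 0,"wx": 0,"wy": 0,"wz": 0},{"dx": 0,"dy": 0,"dz": 0,"wx": 0,"wy": 0,"wz": 0},{"dx": 0,"dy": 0,"dz": 0,"wx": 0,"wy": 0,"wz": 0},{"dx": 0,"dy": 0,"dz": 0,"wx": 0,"wy": 0,"wz": 0},{"dx": 0,"dy": 0,"dz": 0,"wx": 0,"wy": 0,"wz": 0},{"dx": 0,"dy": 0,"dz": 0,"wx": 0,"wy": 0,"wz": 0},{"dx": 0,"dy": 0,"dz": 0,"wx": 0,"wy": 0,"wz": 0},{"dx": 0,"dy": 0,"dz": 0,"wx": 0,"wy": 0,"wz": 0},{"dx": 0,"dy": 0,"dz": 0,"wx": 0,"wy": 0,"wz": 0},{"dx": 0,"dy": 0,"dz": 0,"wx": 0,"wy": 0,"wz": 0},{"dx": 0,"dy": 0,"dz": 0,"wx": 0,"wy": 0,"wz": 0},{"dx": 0,"dy": 0,"dz": 0,"wx": 0,"wy": 0,"wz": 0}]'

```text
time_s: 7.15
tcp_pos: [0.5223, 0.1258, 0.0892]
ee_rot: [[0.916, 0.292, -0.276], [0.28, -0.956, -0.083], [-0.288, -0.001, -0.958]]
wrist_force: [-2.6, 2.5, 22.4]
gripper_width: 0.001
```

>>> drive_tool --deltas '[{"dx": 0,"dy": 0,"dz": 0,"wx": 0,"wy": 0,"wz": 0},{"dx": 0,"dy": 0,"dz": 0,"wx": 0,"wy": 0,"wz": 0},{"dx": 0,"dy": 0,"dz": -0.005,"wx": 0,"wy": 0,"wz": 0},{"dx": 0,"dy": 0,"dz": -0.012,"wx": 0,"wy": 0,"wz": 0},{"dx": 0.001,"dy": 0,"dz": -0.02,"wx": 0,"wy": 0,"wz": 0},{"dx": 0.001,"dy": 0,"dz": -0.028,"wx": 0,"wy": 0,"wz": 0},{"dx": 0.002,"dy": 0,"dz": -0.036,"wx": 0,"wy": 0,"wz": 0},{"dx": 0.004,"dy": 0,"dz": -0.044,"wx": 0,"wy": 0,"wz": 0},{"dx": 0.006,"dy": 0,"dz": -0.052,"wx": 0,"wy": 0,"wz": 0},{"dx": 0.007,"dy": 0,"dz": -0.06,"wx": 0,"wy": 0,"wz": 0},{"dx": 0.007,"dy": 0,"dz": -0.08,"wx": 0,"wy": 0,"wz": 0},{"dx": 0.007,"dy": 0,"dz": -0.11,"wx": 0,"wy": 0,"wz": 0},{"dx": 0.007,"dy": 0,"dz": -0.14,"wx": 0,"wy": 0,"wz": 0},{"dx": 0.007,"dy": 0,"dz": -0.14,"wx": 0,"wy": 0,"wz": 0},{"dx": 0.007,"dy": 0,"dz": -0.14,"wx": 0,"wy": 0,"wz": 0},{"dx": 0.007,"dy": 0,"dz": -0.14,"wx": 0,"wy": 0,"wz": 0}]'

```text
time_s: 8.75
tcp_pos: [0.565, 0.1384, 0.214]
ee_rot: [[0.914, 0.289, -0.285], [0.276, -0.957, -0.083], [-0.296, -0.002, -0.955]]
wrist_force: [-0.1, 0.3, -0.1]
gripper_width: 0.002
```

Run:
```python
from plan import *
from station import cams
import cv2
s=r.sense();print(s["time_s"],s["wrist_force"].round(2))
d=cams.capture("side");cv2.imwrite("pics/s3.png",cv2.resize(d[:,:,::-1],(800,600),interpolation=cv2.INTER_CUBIC))
a=cv2.imread("pics/s1.png")[200:380,255:470].astype(int);b=cv2.imread("pics/s3.png")[200:380,255:470]
cv2.imwrite("pics/cmp.png",cv2.resize(np.hstack([a,b]).astype(np.uint8),(800,335)))
```

```text
8.75 [-0.1  0.3 -0.1]
```

View pics/s3.png

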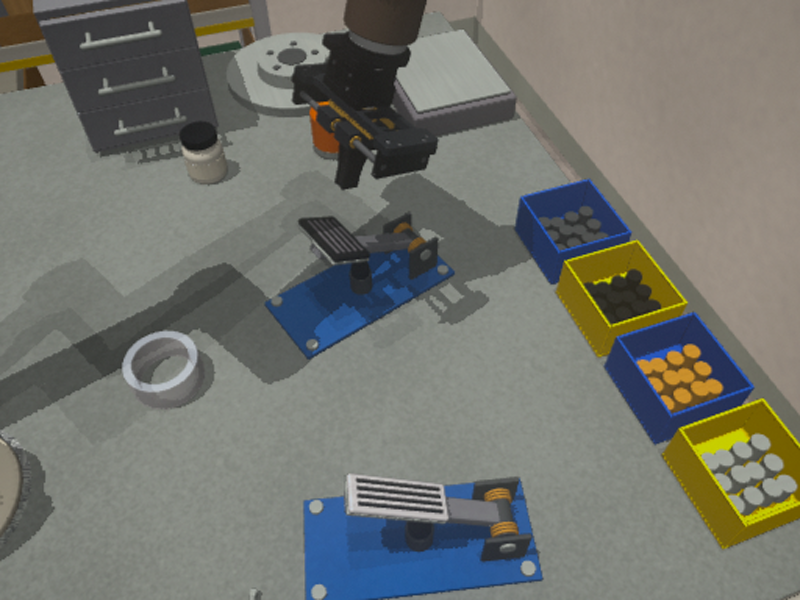

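View pics/cmp.png

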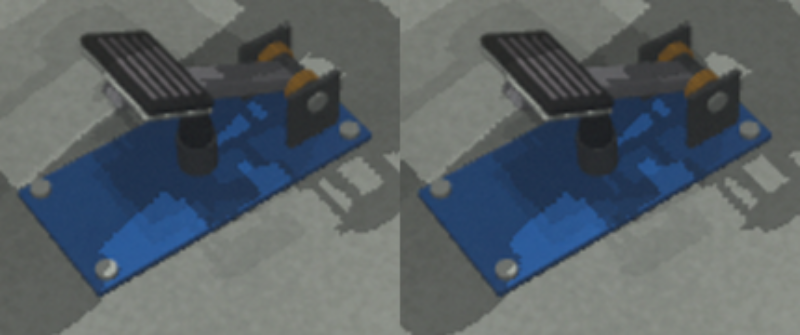

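The brake pad is back at its rest position: side view (333,238), the same before and after. The accelerator hasn't changed, and the tool is clear with no force on it.

```bash
python3 -c "
from station import ticket
print(ticket.finish_job())"
```

```text
the job is handed in; nothing more can be done
None
```

I pressed the brake pedal down to its stop, held it there for about 2.5 s, let it spring back up and handed the job in at about 9 s.

- **Press:** I used the shut fingertips at the pad centre and followed the pedal's arc down. It was on its stop when the tool stopped moving at z ≈ 0.089 m (the pad is 0.088 m at the stop) while the force rose from 14 to 24 N. I held it at about 23 N.
- **Release:** In the side picture the brake pad looks the same as before the press. The accelerator was not touched and looks unchanged.
- **Final state:** The tool is about 80 mm above the pad, and the wrist force is back to about zero.
- **One mismatch:** My two-camera fit put the pad at 130 mm high, against the 136 mm you gave. I used 136 mm; the wrist picture and the stop height both agreed with it.

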